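# Put the two used drills back in the drill block

## Task

Put the two twist drills lying in the grey sloping tray back in the wooden drill block: each upright, shank down and point up, in the empty hole of its own size, pushed or lowered fully home. Pinch a drill to check its diameter if you cannot tell which it is. Lower each drill into its hole before letting go, do not drop it in, and leave the drill already standing there, the aluminium plate and the hand countersink where they are.

Things in the scene. Friction and masses are not known exactly. Their poses are not given: they have to be found in the camera images.
- tray: Grey painted tray, base 165 x 160 mm, 5 mm thick, fixed to the bench; origin: centre of its underside. The loose drills lie at its y = +42 and -42 mm, along its x, sloping 15 degrees down towards +x, shank ends against a 140 mm wide end stop at x = +66 mm, points at the raised -x end. Each lies in two V rests; between them (25 to 109 mm from the shank end) it is free all round.
- drill_a_mid (a point): Centre (half-way along, on the axis) of one of the two loose twist drills; z axis from shank end to point. One is 13 mm thick and 151 mm long (0.115 kg), the other 9 mm and 125 mm (0.048 kg). Which one this is, and on which side it lies, is not told: the finger opening when it is pinched, or its look, shows it (a firm grip can read 1 to 1.5 mm under).
- drill_b_mid (a point): Centre of the other loose twist drill, axes alike. Both are steel with a straight round shank, a 1 mm chamfer at its end, dark spiral flutes (full diameter) and a conical point. In the tray their centres are 44 (thin) and 51 mm (thick) above the bench; the V rests stand 27 mm wide across the drill, 9 mm along it and reach up to 5 mm above the drill's axis.
- hole_large (a point): Centre of the mouth of the empty hole for the 13 mm drill, on top of the wooden block, 42 mm above the bench. Vertical, 15 mm wide, 32 mm deep, flat bottom, mouth lightly countersunk. When home, the shank end is 32 mm below this point. Axes as the block: x across it, y along the row of holes, z up.
- hole_small (a point): The same for the empty hole for the 9 mm drill: 11 mm wide, 32 mm deep, 55 mm from hole_large along the row. The 13 mm drill does not go into it.
- block: Wooden drill block, 62 mm (x) by 165 mm (y), 42 mm high, fixed to the bench; origin: centre of its underside. One row of three holes along y: large at y = -55 mm, small at 0, then a standing 7 mm drill at +55 mm. Nothing stands beside the row: it can be reached from either long side.
- drill_7_mid (a point): Centre of the 7 mm drill (109 mm long) that already stands point up in the block, its point 119 mm above the bench: leave it alone.
- plate: Drilled aluminium plate, 100 x 120 x 10 mm, lying loose on the bench beyond the work, origin centre of its underside: leave it alone.
- countersink: Hand countersink with a grey handle, 150 mm long and 29 mm thick, lying loose on the bench between the tray and the block, along its own x, origin under its middle: leave it alone.

How it is judged:
By the outcome, as a careful person would: the job done as asked, in the order asked, and still so for the second after the job is handed in, with the robot touching nothing.
It also fails if it takes over 72 s, if anything falls off the work surface, if the arm or the gripper's body presses on something with over 40 N, if the wrist force passes 120 N, or if a joint passes its speed limit or range.

## Robot

A 7-joint arm with a two-finger parallel gripper is mounted at the origin on the work surface. World frame = base frame: x ahead of the robot, y to its left, z up, the work surface at z = 0. Lengths are in m, angles in rad, forces in N, time in s.
With the tool pointing down it reaches from about 0.4 to 0.9 m from the base axis. Payload 5.5 kg.
Tool frame: the origin (TCP) lies midway between the tips of the shut fingers; the grasp point (between the pads) lies 19 mm behind it; x points along the fingers, y is the direction in which the jaws open and shut, and the axes are right-handed (so a half turn about x gives the same grasp; the last joint's range is limited). The gripper opens to 85 mm and grips with 20 to 120 N. Pads are 22 mm wide; open, the fingers measure 114 mm over their backs; the gripper's body (76 mm by 85 mm) begins 54 mm behind the grasp point. The pads swing forward as they close: fully open they stand 13 mm farther back than shut.
Start: joints at [1.577, 0.501, -0.427, 1.55, 0.221, 1.138, -0.21], TCP at [0.165, -0.629, 0.231] pointing down, gripper open.
Joint ranges: [-2.88, 2.88], [-0.31, 2.03], [-1.54, 1.56], [0.2, 2.42], [-1.41, 4.55], [0.19, 2.02], [-2.57, 2.57]. Speed limits (rad/s): [2.57, 2.57, 3.14, 3.14, 3.14, 3.14, 3.14].

## Interface

Orientations are given as [roll, pitch, yaw] about the fixed x, y, z axes, in that order (R = Rz(yaw) Ry(pitch) Rx(roll)).
In Python, from plant import status, snapshot, camera_model, job gives the robot as it stands. The module is installed in compiled form; this text tells all that it offers.
- The arm moves only by the tool step_arm, never from a script. Its argument "commands" is a list that holds one entry, the list of rows, each a list of 7 numbers: the turn, a rotation vector about the tool's x, y, z in units of 6 degrees (1.0 is 6 degrees), then the shift along the tool's x, y, z in units of 40 mm (1.0 is 40 mm), then the closure in counts, from 0 (fully open) to 255 (shut). In form: [[[ax, ay, az, dx, dy, dz, fingers], ...]]. A call has exactly 5 rows; each row shifts and turns the commanded pose from where the row before left it, along the tool's axes as they then stand; what a row does not reach is not made up. A row lasts 1/12 s, in which the tool goes at most 41.7 mm and 7.16 degrees, less where a joint would pass 70% of its speed; a pose out of reach is approached as far as the arm can. A call is refused whole if a number of a shift passes 1 or a number of a turn 1, either way. A call with a gripper value outside its range is refused whole. The fingers move at their own pace and stop on an object; "grip_force" is the grip in N (left out, the last holds). Time passes only in rows, so rows that do not move let the fingers close, or fill a call up. It gives the time, the measured TCP pose, the force and the opening at its end, in the units of the state.
- status.read_state(): the state, without advancing time (a new reading comes with each control period).
- snapshot(name): name is "scene" or "top"; returns the picture (400x640x3 uint8, red, green, blue); there is no depth.
- camera_model(name): a dict with "vertical_fov" (degrees; the focal length in pixels is half the picture's height over the tangent of half this angle, whatever the lens; pixels are square), "cx", "cy" (the principal point, pixels), "k1" (the pictures are not rectified: a ray, as slopes to the right and down, at radius r is drawn at 1 + k1 r^2 times it, then the intrinsics apply), "world_from_camera" (4x4, takes a point from camera to world coordinates). Camera axes: x right, y up, looking along -z (the intrinsics and any distortion apply to the point x, -y, -z); pixel columns grow to the right and rows downward; lengths in m; the calibration is good to about 2 mm. A picture is of the moment at which its call begins. camera_model takes no time and is no camera call.
- job.finish_job(): hands the job in, once; it reports no verdict.
The state is a dict: "t": time; "q": joint angles; "dq": joint speeds; "joint_torque": joint torques, N m; "tcp_pos": TCP position; "ee_rot": TCP orientation; "ft_force": force on the tool from outside, world axes, zero at the start; "torque": the same for the moment, N m; "opening": finger opening in m.
Only numpy, scipy, OpenCV 4.12 (cv2) and the standard library are available. Lean on these libraries where they do the work, as an engineer would, in place of code of your own. Each camera call takes 0.05 s, during which the arm holds its last target. There are 200 camera calls.

## Working session

There is one attempt and no reset: what is moved stays moved. The work goes in short steps, Python scripts to look and compute and a tool call to move; the robot and the scene stay as the last step left them, time stands still between calls to the robot, and variables do not carry over. Pictures are saved under pics/ and viewed, about 8 in all and at most 12, crops included, and the job is handed in when it is done.

Besides the shell and the picture viewer there is one more tool, called after "Request:" by a JSON object that holds its "op" and its "data", one argument or row to a line. step_arm: Moves the arm, as the interface text tells. Its arguments: {"type":"object","properties":{"commands":{"type":"array"},"grip_force":{"type":"number"}},"required":["commands"]}

```bash
mkdir -p pics; cat > h.py <<'E'
import numpy as np, cv2
from plant import status, snapshot, camera_model, job
def K(n):
    m=camera_model(n); f=200/np.tan(np.radians(m['vertical_fov'])/2); return m,f
def ray(n,u,v):
    m,f=K(n); d=np.array([(u-m['cx'])/f,(v-m['cy'])/f]); x=d.copy()
    for _ in range(30): x=d/(1+m['k1']*(x@x))
    T=np.array(m['world_from_camera']); r=T[:3,:3]@np.array([x[0],-x[1],-1]); return T[:3,3],r/np.linalg.norm(r)
def onz(n,u,v,z):
    o,r=ray(n,u,v); return o+r*(z-o[2])/r[2]
def proj(n,p):
    m,f=K(n); T=np.linalg.inv(np.array(m['world_from_camera'])); c=T[:3,:3]@np.array(p)+T[:3,3]
    x=np.array([c[0],-c[1]])/-c[2]; x=x*(1+m['k1']*(x@x)); return f*x+[m['cx'],m['cy']]
def tri(n1,p1,n2,p2):
    o1,r1=ray(n1,*p1);o2,r2=ray(n2,*p2)
    s=np.linalg.lstsq(np.c_[r1,-r2],o2-o1,rcond=None)[0]; a=o1+s[0]*r1;b=o2+s[1]*r2
    return (a+b)/2,np.linalg.norm(a-b)
E
python3 - <<'E'
from h import *
np.set_printoptions(precision=4,suppress=True)
for n in("scene","top"):
    cv2.imwrite(f"pics/{n}0.png",snapshot(n)[:,:,::-1]); m=camera_model(n); print(n,m['vertical_fov'],m['k1'],m['cx'],m['cy']);print(np.array(m['world_from_camera']))
print(status.read_state())
E
```

```text
scene 44.93848895733665 0.03561437977435871 325.78183885437966 196.5846142487332
[[-0.4219 -0.5838  0.6937  1.2644]
 [ 0.9065 -0.2838  0.3125  0.2728]
 [ 0.0144  0.7607  0.6489  0.6868]
 [ 0.      0.      0.      1.    ]]
top 50.48731034942273 0.0050000989963686175 321.90988253710765 199.69861856336613
[[ 0.0157  0.9944 -0.1043  0.515 ]
 [-0.9998  0.0165  0.0068 -0.0166]
 [ 0.0084  0.1042  0.9945  0.8689]
 [ 0.      0.      0.      1.    ]]
{'t': 0.1, 'q': array([ 1.5772,  0.5018, -0.4268,  1.5514,  0.2208,  1.1383, -0.2103]), 'dq': array([ 0.0004, -0.0015,  0.0009, -0.0024, -0.0018,  0.0008, -0.0002]), 'joint_torque': array([ -0.0111, -57.0805,  -5.8386, -28.1745,   0.0104,   0.0057,
         0.    ]), 'tcp_pos': array([ 0.1649, -0.6281,  0.2303]), 'ee_rot': array([-1.5964,  1.569 ,  1.8021]), 'ft_force': array([0.366 , 0.6383, 0.6556]), 'torque': array([0.0287, 0.0014, 0.0215]), 'opening': 0.08539856937799757}
```

View pics/scene0.png

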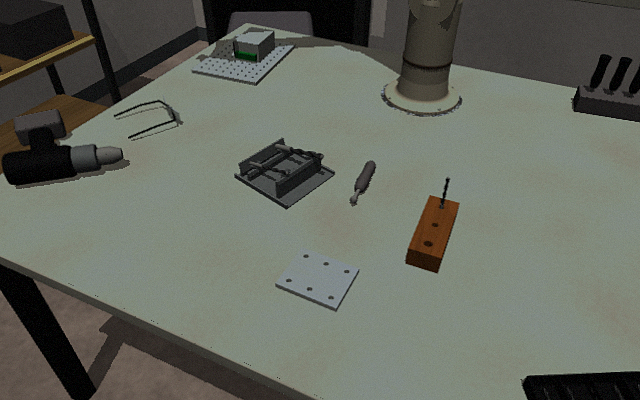

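View pics/top0.png

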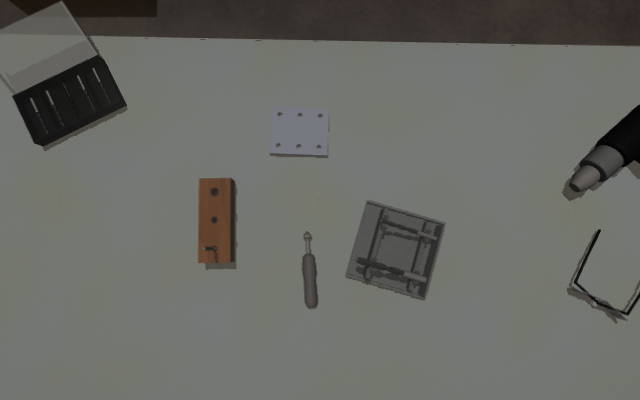

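The scene view shows the tray at about (285,172), the countersink at (363,183), the block at (433,232) and the plate at (318,279). In the top view, the tray is at (396,250), the block at (217,220) and the holes at (214,191) and (214,220). The standing drill is at about (212,250). Next I'll enlarge crops of these.

```bash
python3 - <<'E'
from h import *
s=cv2.imread("pics/scene0.png");t=cv2.imread("pics/top0.png")
def c(i,x,y,w,h,W,H): return cv2.convertScaleAbs(cv2.resize(i[y:y+h,x:x+w],(W,H),interpolation=cv2.INTER_CUBIC),alpha=1.7)
a=c(t,340,195,110,110,400,400)
b=c(s,230,130,110,80,400,291)
d=c(t,190,170,55,105,157,300); e=c(s,395,170,75,110,205,300)
o=np.zeros((600,800,3),np.uint8)
o[:400,:400]=a;o[:291,400:]=b;o[300:600,400:557]=d;o[300:600,580:785]=e
cv2.imwrite("pics/c.png",o)
hsv=cv2.cvtColor(t,cv2.COLOR_BGR2HSV)
m=cv2.inRange(hsv,(3,120,40),(20,255,255));m[:,:150]=0;m[:,300:]=0
k=max(cv2.findContours(m,0,2)[0],key=cv2.contourArea);print(cv2.minAreaRect(k))
b=cv2.boxPoints(cv2.minAreaRect(k));print([onz("top",*p,0.042).round(4) for p in b])
E
```

```text
((214.5, 220.5), (83.0, 31.0), 90.0)
[array([0.6386, 0.2199, 0.042 ]), array([0.6396, 0.1592, 0.042 ]), array([0.4781, 0.153 , 0.042 ]), array([0.4772, 0.2125, 0.042 ])]
```

View pics/c.png

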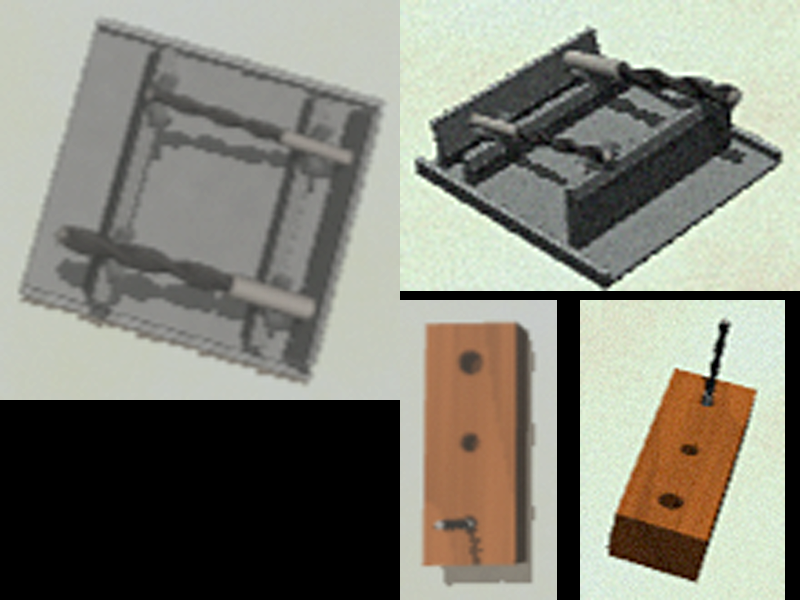

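The crop shows the thick drill at lower left in the top view (low world x) and the thin one at the upper side. Both shanks point right (-y). In the block, the large hole is at the far +x end and the small one in the middle. Now I'll triangulate these points.

```bash
python3 - <<'E'
from h import *
np.set_printoptions(precision=4,suppress=True)
k=110/400
T=lambda u,v:(340+u*k,195+v*k)
S=lambda u,v:(230+(u-400)*k,130+v*k)
P={}
for n,a,b in [("thick tip",T(62,238),S(737,95)),("thick sh",T(312,307),S(566,60)),("thin tip",T(152,92),S(610,155)),("thin sh",T(352,157),S(472,122)),("thick trans",T(232,290),S(622,70)),("thin trans",T(283,137),S(517,130)),
 ("HL",(214.5,191.7),(427.9,243.2)),("HS",(214.5,219.7),(435.2,224.9)),
 ("tray c1",T(100,22),S(608,285)),("tray c2",T(382,103),S(418,165)),("tray c4",T(22,297),S(780,155))]:
    p,g=tri("top",a,"scene",b);P[n]=p;print(n,p,"gap",round(g,4))
for n in("thick","thin"):
    d=P[n+" tip"]-P[n+" sh"];print(n,np.linalg.norm(d),"slope",np.degrees(np.arcsin(d[2]/np.linalg.norm(d))),"yaw",np.degrees(np.arctan2(d[1],d[0])),(P[n+" tip"]+P[n+" sh"])/2)
d=P["HL"]-P["HS"];print(np.linalg.norm(d),np.degrees(np.arctan2(d[1],d[0])))
print(onz("top",214.5,191.7,.042),onz("top",214.5,219.7,.042))
for c in [(100,22),(382,103),(308,382),(22,297)]: print(onz("top",*T(*c),0.005))
from scipy.spatial.transform import Rotation as R
s=status.read_state();print(R.from_euler('xyz',s['ee_rot']).as_matrix(),s['t'])
E
```

```text
thick tip [ 0.4855 -0.0884  0.0703] gap 0.002
thick sh [ 0.4498 -0.2271  0.0312] gap 0.0004
thin tip [ 0.5613 -0.135   0.062 ] gap 0.0037
thin sh [ 0.5301 -0.2501  0.0272] gap 0.0019
thick trans [ 0.4587 -0.1813  0.0431] gap 0.0015
thin trans [ 0.5401 -0.2099  0.0409] gap 0.0008
HL [0.6138 0.1884 0.0428] gap 0.0002
HS [0.5589 0.1869 0.0415] gap 0.0013
tray c1 [ 0.6041 -0.115   0.0029] gap 0.0025
tray c2 [ 0.5607 -0.2727  0.007 ] gap 0.0023
tray c4 [ 0.4508 -0.0731  0.006 ] gap 0.0005
thick 0.14843123122929228 slope 15.241864315901402 yaw 75.57083467450842 [ 0.4676 -0.1578  0.0508]
thin 0.12416816365152225 slope 16.238994986439568 yaw 74.80442144862081 [ 0.5457 -0.1925  0.0446]
0.054929701314153936 1.5225731711712494
[0.614  0.1885 0.042 ] [0.5591 0.1862 0.042 ]
[ 0.6044 -0.1159  0.005 ]
[ 0.5613 -0.2744  0.005 ]
[ 0.4071 -0.2313  0.005 ]
[ 0.4508 -0.0734  0.005 ]
[[-0.0004  0.2541 -0.9672]
 [ 0.0017 -0.9672 -0.2541]
 [-1.     -0.0018 -0.    ]] 0.1
```

The measurements agree with the text: heights 51 and 44.6 mm, lengths 148 and 124 mm, hole spacing 54.9 mm. Setting out towards a point above the thick drill.

Request:
{"op": "step_arm", "data": {
  "commands": [
    [[0,0,0,0.08,-0.6,-0.65,0],[0,0,0,0.08,-0.6,-0.65,0],[0,0,0,0.08,-0.6,-0.65,0],[0,0,0,0.08,-0.6,-0.65,0],[0,0,0,0.08,-0.6,-0.65,0]]
  ],
  "grip_force": 40
}}

```text
t: 0.52
tcp_pos: [0.2607, -0.4778, 0.2147]
ee_rot: [-1.38, 1.57, 2.018]
ft_force: [0.0, -0.3, -0.0]
opening: 0.0855
```

Request:
{"op": "step_arm", "data": {
  "commands": [
    [[0,0,0,0.08,-0.6,-0.65,0],[0,0,0,0.08,-0.6,-0.65,0],[0,0,0,0.08,-0.6,-0.65,0],[0,0,0,0.08,-0.6,-0.65,0],[0,0,0,0.08,-0.6,-0.65,0]]
  ]
}}

```text
t: 0.93
tcp_pos: [0.356, -0.3288, 0.199]
ee_rot: [-0.351, 1.57, 3.048]
ft_force: [0.8, -0.6, -0.3]
opening: 0.0852
```

Request:
{"op": "step_arm", "data": {
  "commands": [
    [[0,0,0,0.08,-0.6,-0.65,0],[0,0,0,0.08,-0.6,-0.65,0],[0,0,0,0.08,-0.6,-0.65,0],[0,0,0,0.08,-0.6,-0.65,0],[0,0,0,0.08,-0.6,-0.65,0]]
  ]
}}

```text
t: 1.35
tcp_pos: [0.4512, -0.1799, 0.1831]
ee_rot: [0.299, 1.57, -2.586]
ft_force: [0.6, -0.9, -0.3]
opening: 0.0855
```

Request:
{"op": "step_arm", "data": {
  "commands": [
    [[-1,0,0,0,0,0,0],[-1,0,0,0,0,0,0],[-1,0,0,0,0,0,0],[-1,0,0,0,0,0,0],[-1,0,0,0,0,0,0]]
  ]
}}

```text
t: 1.77
tcp_pos: [0.4506, -0.1811, 0.183]
ee_rot: [-1.163, 1.57, 2.765]
ft_force: [0.3, 0.3, -0.1]
opening: 0.0854
```

Request:
{"op": "step_arm", "data": {
  "commands": [
    [[-1,0,0,0,0,0,0],[-1,0,0,0,0,0,0],[-1,0,0,0,0,0,0],[-1,0,0,0,0,0,0],[-1,0,0,0,0,0,0]]
  ]
}}

```text
t: 2.18
tcp_pos: [0.4506, -0.1814, 0.183]
ee_rot: [-1.706, 1.57, 2.745]
ft_force: [-0.6, -0.1, 0.2]
opening: 0.0852
```

```bash
cat > d.py <<'E'
# python3 d.py x y z [yawjaw tilt] : tool-frame difference to a target TCP position / orientation
import sys; from h import *; from scipy.spatial.transform import Rotation as R
np.set_printoptions(precision=3,suppress=True)
a=[float(v) for v in sys.argv[1:]]; s=status.read_state(); M=R.from_euler('xyz',s['ee_rot']); Mm=M.as_matrix()
if len(a)>=5:  # jaw azimuth psi, tool-x angle above straight-down (deg), towards azimuth psi+90
    p,t=np.radians(a[3:5]); y=np.array([np.cos(p),np.sin(p),0]); h=np.array([-np.sin(p),np.cos(p),0])
    x=np.sin(t)*h-np.cos(t)*np.array([0,0,1]); W=np.c_[x,y,np.cross(x,y)]
    print("turn units",np.degrees((M.inv()*R.from_matrix(W)).as_rotvec())/6)
print("t",s['t'],"tcp",s['tcp_pos'],"x",Mm[:,0],"y",Mm[:,1],"q",s['q'],"F",s['ft_force'],"open",s['opening'])
print("shift units",Mm.T@(np.array(a[:3])-s['tcp_pos'])/.04)
E
python3 d.py .4692 -.1517 .12 -15 0
```

```text
turn units [ 0.001 -0.001  0.005]
t 2.1833 tcp [ 0.451 -0.181  0.183] x [-0.001  0.    -1.   ] y [ 0.966 -0.259 -0.001] q [ 1.076  0.358 -0.886  1.99   0.341  0.948 -0.243] F [-0.63  -0.133  0.166] open 0.08517713110152228
shift units [ 1.576  0.259 -0.837]
```

Request:
{"op": "step_arm", "data": {
  "commands": [
    [[0,0,0,0.3,0.05,-0.17,0],[0,0,0,0.3,0.05,-0.17,0],[0,0,0,0.3,0.05,-0.17,0],[0,0,0,0.3,0.05,-0.17,0],[0,0,0,0.3,0.06,-0.16,0]]
  ],
  "grip_force": 30
}}

```text
t: 2.6
tcp_pos: [0.4695, -0.1515, 0.1225]
ee_rot: [-1.648, 1.57, 2.797]
ft_force: [0.3, 0.4, 0.7]
opening: 0.0853
```

Request:
{"op": "step_arm", "data": {
  "commands": [
    [[0,0,0,0.44,0,0,0],[0,0,0,0.44,0,0,0],[0,0,0,0.44,0,0,0],[0,0,0,0.44,0,0,0],[0,0,0,0.44,0,0,0]]
  ]
}}

```text
t: 3.02
tcp_pos: [0.4695, -0.1517, 0.0342]
ee_rot: [-1.729, 1.57, 2.717]
ft_force: [0.1, -0.9, 0.8]
opening: 0.0855
```

Request:
{"op": "step_arm", "data": {
  "commands": [
    [[0,0,0,0,0,0,180],[0,0,0,0,0,0,180],[0,0,0,0,0,0,180],[0,0,0,0,0,0,180],[0,0,0,0,0,0,180]]
  ]
}}

```text
t: 3.43
tcp_pos: [0.4706, -0.1521, 0.0364]
ee_rot: [1.388, 1.569, -0.45]
ft_force: [0.5, -0.3, 0.3]
opening: 0.0261
```

```bash
python3 - <<'E'
from h import *
t=snapshot("top")[:,:,::-1]; s=snapshot("scene")[:,:,::-1]
f=lambda i:cv2.convertScaleAbs(cv2.resize(i,(400,400),interpolation=cv2.INTER_CUBIC),alpha=1.6)
cv2.imwrite("pics/g1.png",np.hstack([f(t[180:310,330:460]),f(s[90:220,220:350])]))
E
python3 d.py .4692 -.1517 .034 -15 0
```

```text
turn units [-0.051  0.004 -0.015]
t 3.5333 tcp [ 0.47  -0.152  0.036] x [ 0.001 -0.001 -1.   ] y [ 0.965 -0.264  0.002] q [ 0.825  0.603 -0.695  2.061  0.611  0.688 -0.539] F [-0.712  0.617 -0.567] open 0.024925681805044574
shift units [ 0.054 -0.03  -0.003]
```

View pics/g1.png

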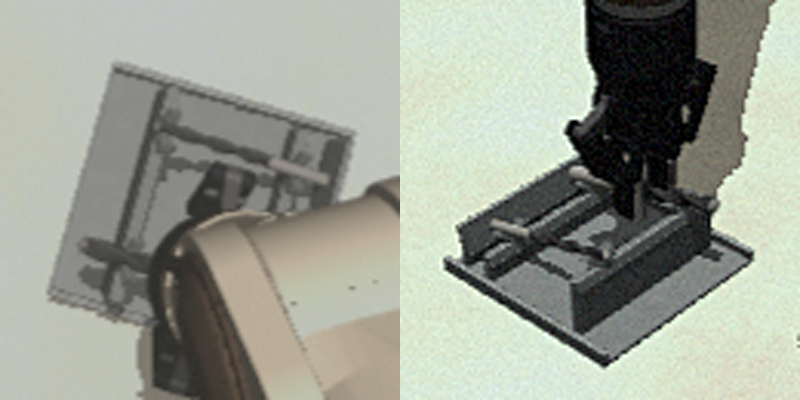

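The fingers are on either side of the thick drill, between the rests. Everything else looks undisturbed. Closing now.

Request:
{"op": "step_arm", "data": {
  "commands": [
    [[0,0,0,0,0,0,210],[0,0,0,0,0,0,230],[0,0,0,0,0,0,255],[0,0,0,0,0,0,255],[0,0,0,0,0,0,255]]
  ]
}}

```text
t: 3.95
tcp_pos: [0.4686, -0.1516, 0.0356]
ee_rot: [-1.094, 1.569, -2.932]
ft_force: [-4.4, 1.7, 6.6]
opening: 0.012
```

Request:
{"op": "step_arm", "data": {
  "commands": [
    [[0,0,0,0,0,0,255],[0,0,0,0,0,0,255],[0,0,0,0,0,0,255],[0,0,0,0,0,0,255],[0,0,0,0,0,0,255]]
  ],
  "grip_force": 60
}}

```text
t: 4.37
tcp_pos: [0.4686, -0.1517, 0.0358]
ee_rot: [-1.042, 1.568, -2.88]
ft_force: [-5.0, 0.8, 8.4]
opening: 0.0107
```

Pinched opening is 12 mm at 30 N, so this is the 13 mm drill. Lifting, then tipping it up 75°.

Request:
{"op": "step_arm", "data": {
  "commands": [
    [[0,0,0,-0.2,0,-0.03,255],[0,0,0,-0.5,0,-0.05,255],[0,0,0,-0.9,0,0,255],[0,0,0,-0.9,0,0,255],[0,0,0,-0.9,0,0,255]]
  ]
}}

```text
t: 4.78
tcp_pos: [0.4702, -0.1479, 0.1728]
ee_rot: [-2.309, 1.57, 2.138]
ft_force: [0.0, -0.7, -1.1]
opening: 0.011
```

Request:
{"op": "step_arm", "data": {
  "commands": [
    [[0,0.5,0,-0.4,0,0,255],[0,0.8,0,-0.3,0,0,255],[0,0.9,0,-0.2,0,0,255],[0,0.9,0,0,0,0,255],[0,0.9,0,0,0,0,255]]
  ]
}}

```text
t: 5.2
tcp_pos: [0.4711, -0.1513, 0.2091]
ee_rot: [3.131, 1.15, 1.294]
ft_force: [0.1, -0.4, -2.3]
opening: 0.0111
```

Request:
{"op": "step_arm", "data": {
  "commands": [
    [[0,0.9,0,0,0,0,255],[0,0.9,0,0,0,0,255],[0,0.9,0,0,0,0,255],[0,0.9,0,0,0,0,255],[0,0.9,0,0,0,0,255]]
  ]
}}

```text
t: 5.62
tcp_pos: [0.4705, -0.1518, 0.2077]
ee_rot: [3.139, 0.678, 1.3]
ft_force: [0.2, -0.2, -1.0]
opening: 0.0112
```

Request:
{"op": "step_arm", "data": {
  "commands": [
    [[0,0.9,0,0,0,0,255],[0,0.9,0,0,0,0,255],[0,0.9,0,0,0,0,255],[0,0.9,0,0,0,0,255],[0,0.4,0,0,0,0,255]]
  ]
}}

```text
t: 6.03
tcp_pos: [0.4697, -0.1524, 0.2048]
ee_rot: [-3.139, 0.257, 1.3]
ft_force: [-0.6, -0.4, -1.6]
opening: 0.0108
```

```bash
python3 - <<'E'
from h import *
t=snapshot("top")[:,:,::-1]; s=snapshot("scene")[:,:,::-1]
cv2.imwrite("pics/l1s.png",s);cv2.imwrite("pics/l1t.png",t)
f=lambda i:cv2.convertScaleAbs(cv2.resize(i,(400,400),interpolation=cv2.INTER_CUBIC),alpha=1.6)
cv2.imwrite("pics/l1.png",np.hstack([f(t[130:330,250:450]),f(s[30:230,220:420])]))
E
python3 d.py .614 .1885 .20 -15 75
```

```text
turn units [-0.044 -0.025 -0.07 ]
t 6.1333 tcp [ 0.47  -0.152  0.205] x [ 0.257  0.932 -0.256] y [ 0.964 -0.267 -0.003] q [ 1.588  1.168 -1.069  1.749 -0.246  1.248  0.478] F [-0.087  0.394 -1.155] open 0.010656481829705957
shift units [ 8.884  1.206 -2.229]
```

View pics/l1.png

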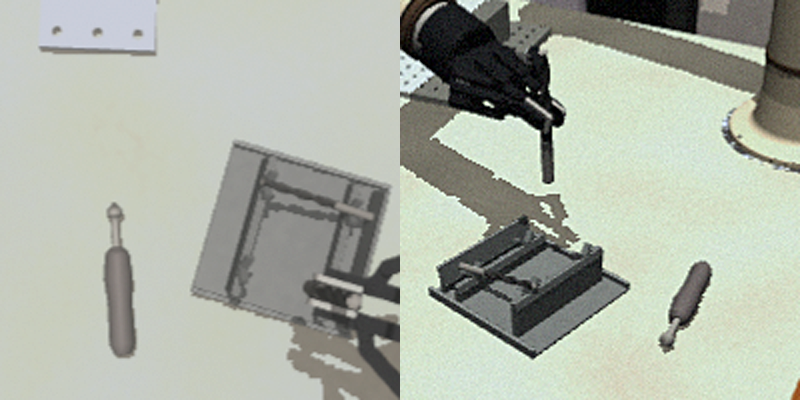

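The drill hangs upright in the grip, shank end down, at about (547,182) in the right crop. The tray and the other drill are undisturbed. Moving over the large hole.

Request:
{"op": "step_arm", "data": {
  "commands": [
    [[0,0,0,0.4,0.05,-0.11,255],[0,0,0,0.7,0.09,-0.18,255],[0,0,0,0.7,0.09,-0.18,255],[0,0,0,0.7,0.09,-0.18,255],[0,0,0,0.7,0.09,-0.18,255]]
  ]
}}

```text
t: 6.55
tcp_pos: [0.5216, -0.0262, 0.207]
ee_rot: [3.139, 0.265, 1.303]
ft_force: [-0.3, -0.4, -1.0]
opening: 0.0109
```

Request:
{"op": "step_arm", "data": {
  "commands": [
    [[0,0,0,0.7,0.09,-0.18,255],[0,0,0,0.7,0.09,-0.18,255],[0,0,0,0.7,0.09,-0.18,255],[0,0,0,0.7,0.09,-0.18,255],[0,0,0,0.7,0.09,-0.18,255]]
  ]
}}

```text
t: 6.97
tcp_pos: [0.5772, 0.1087, 0.2057]
ee_rot: [3.138, 0.265, 1.303]
ft_force: [0.5, -0.4, -0.4]
opening: 0.0106
```

Request:
{"op": "step_arm", "data": {
  "commands": [
    [[0,0,0,0.7,0.09,-0.18,255],[0,0,0,0.7,0.09,-0.18,255],[0,0,0,0.6,0.09,-0.18,255],[0,0,0,0.3,0.05,-0.11,255],[0,0,0,0,0,0,255]]
  ]
}}

```text
t: 7.38
tcp_pos: [0.6131, 0.2002, 0.2081]
ee_rot: [3.138, 0.262, 1.309]
ft_force: [-0.1, 1.4, -1.4]
opening: 0.011
```

```bash
python3 - <<'E'
from h import *
from scipy.spatial.transform import Rotation as R
t=snapshot("top")[:,:,::-1]; s=snapshot("scene")[:,:,::-1]
cv2.imwrite("pics/a1s.png",s);cv2.imwrite("pics/a1t.png",t)
st=status.read_state(); M=R.from_euler('xyz',st['ee_rot']).as_matrix(); g=st['tcp_pos']-.019*M[:,0]
print("grip",g)
for l in(-.082,.069):
    print([proj(n,g+[0,0,l]).round(1) for n in("scene","top")])
f=lambda i:cv2.convertScaleAbs(cv2.resize(i,(400,500),interpolation=cv2.INTER_CUBIC),alpha=1.6)
cv2.imwrite("pics/a1.png",np.hstack([f(t[160:260,180:260]),f(s[130:280,370:490])]))
E
python3 d.py .6188 .2062 .205 -15 75
```

```text
grip [0.60910247 0.17881643 0.21140891]
[array([430.7, 205.1]), array([207.8, 188.4])]
[array([446. , 131.7]), array([179.8, 174.3])]
turn units [ 0.007  0.013 -0.043]
t 7.4833 tcp [0.614 0.197 0.206] x [ 0.254  0.932 -0.26 ] y [ 0.965 -0.263  0.002] q [ 1.072  1.243 -1.217  1.938 -0.426  0.536  0.416] F [-0.899 -0.68  -1.624] open 0.010968080895978997
shift units [ 0.266  0.054 -0.034]
```

View pics/a1.png

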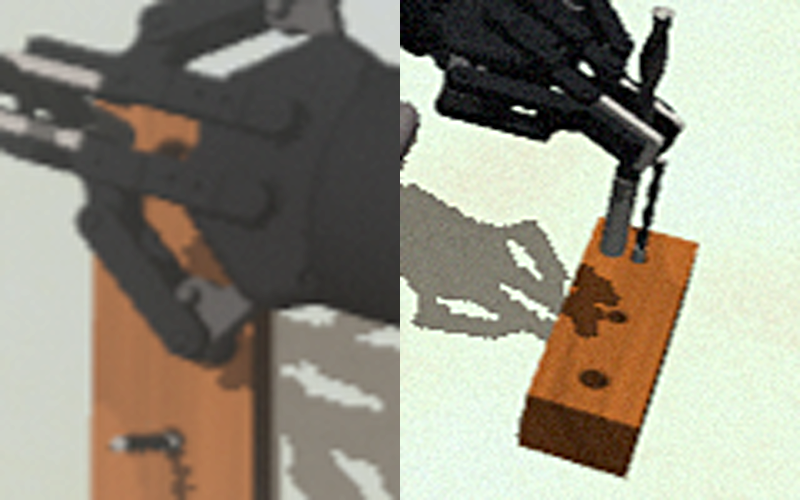

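Scene crop: the upright drill's shank end is at about (434.5,205) and its point at about (449,133) in full-frame pixels. The predicted positions are (430.7,205) and (446,132), so the drill sits a few mm farther out in the fingers and is upright within about 1°. I'll lower it closer and look again.

Request:
{"op": "step_arm", "data": {
  "commands": [
    [[0,0,0,0.1,0,0.3,255],[0,0,0,0.1,0,0.4,255],[0,0,0,0.1,0,0.4,255],[0,0,0,0.1,0,0.4,255],[0,0,0,0,0,0,255]]
  ]
}}

```text
t: 7.9
tcp_pos: [0.6138, 0.1936, 0.1387]
ee_rot: [-3.137, 0.265, 1.301]
ft_force: [-0.1, -0.2, -1.7]
opening: 0.0109
```

Request:
{"op": "step_arm", "data": {
  "commands": [
    [[0,0,0,0,0,0,255],[0,0,0,0,0,0,255],[0,0,0,0,0,0,255],[0,0,0,0,0,0,255],[0,0,0,0,0,0,255]]
  ]
}}

```text
t: 8.32
tcp_pos: [0.6141, 0.1963, 0.1447]
ee_rot: [3.14, 0.262, 1.304]
ft_force: [0.4, 0.0, -1.2]
opening: 0.0108
```

```bash
cat > look.py <<'E'
import sys; from h import *
from scipy.spatial.transform import Rotation as R
n,lo,up=sys.argv[1],float(sys.argv[2]),float(sys.argv[3])
t=snapshot("top")[:,:,::-1]; s=snapshot("scene")[:,:,::-1]
cv2.imwrite(f"pics/{n}s.png",s);cv2.imwrite(f"pics/{n}t.png",t)
st=status.read_state(); M=R.from_euler('xyz',st['ee_rot']).as_matrix(); g=st['tcp_pos']-.019*M[:,0]
print("t",st['t'],"grip",g.round(4),"F",st['ft_force'].round(1),"x",M[:,0].round(3),"y",M[:,1].round(3))
a=proj("scene",g-[0,0,lo]);b=proj("top",g+[0,0,up])
print("scene shank",a.round(1),"tip",proj("scene",g+[0,0,up]).round(1),"top tip",b.round(1))
# crops, 8x: scene about shank end, top about tip ; 400x480 each
def c(i,p):
    x,y=int(p[0])-25,int(p[1])-30; print("crop origin",x,y)
    return cv2.convertScaleAbs(cv2.resize(i[y:y+60,x:x+50],(400,480),interpolation=cv2.INTER_CUBIC),alpha=1.7)
cv2.imwrite(f"pics/{n}.png",np.hstack([c(s,a),c(t,b)]))
E
python3 look.py a2 .082 .069
```

```text
t 8.4167 grip [0.6091 0.1787 0.1493] F [-0.4 -0.1 -1.9] x [ 0.255  0.932 -0.259] y [ 0.965 -0.263  0.001]
scene shank [425.4 230.5] tip [439.2 164.1] top tip [193.  180.9]
crop origin 400 200
crop origin 167 150
```

View pics/a2.png

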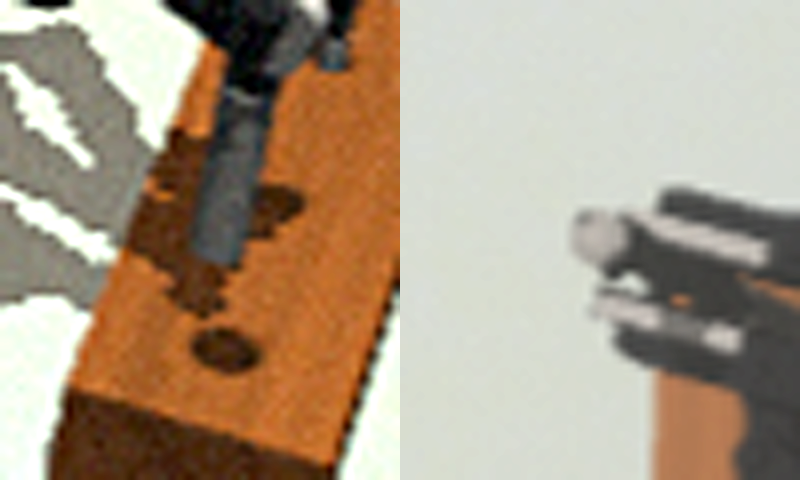

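Left crop: the shank end face is at about (427.1,231.0) in the scene, and the hole at (428.4,243.7). Right crop: the drill point is at about (191.9,179.6) in the top view.

```bash
python3 - <<'E'
from h import *
for z in(.065,.0673,.070): print(z,onz("scene",427.1,231.0,z).round(4))
for z in(.2153,.2183): print(z,onz("top",191.9,179.6,z).round(4))
print(onz("scene",428.2,243.5,.042).round(4),onz("top",214.5,191.7,.042).round(4))
# two-view: tip in scene predicted
E
```

```text
0.065 [0.6066 0.1815 0.065 ]
0.0673 [0.609  0.1819 0.0673]
0.07 [0.6119 0.1823 0.07  ]
0.2153 [0.6115 0.1813 0.2153]
0.2183 [0.6111 0.1804 0.2183]
[0.6135 0.1891 0.042 ] [0.614  0.1885 0.042 ]
```

Request:
{"op": "step_arm", "data": {
  "commands": [
    [[0,0,0,0.1,0.02,-0.03,255],[0,0,0,0.09,0.01,-0.02,255],[0,0,0,0.05,0,0.18,255],[0,0,0,0.05,0,0.18,255],[0,0,0,0.03,0,0.12,255]]
  ]
}}

```text
t: 8.83
tcp_pos: [0.6169, 0.2037, 0.1223]
ee_rot: [-3.141, 0.263, 1.304]
ft_force: [-0.7, 0.5, -0.1]
opening: 0.0109
```

Request:
{"op": "step_arm", "data": {
  "commands": [
    [[0,0,0,0,0,0,255],[0,0,0,0,0,0,255],[0,0,0,0,0,0,255],[0,0,0,0.02,0,0.08,255],[0,0,0,0,0,0,255]]
  ]
}}

```text
t: 9.25
tcp_pos: [0.6171, 0.2034, 0.1203]
ee_rot: [3.142, 0.262, 1.304]
ft_force: [0.1, -0.1, -0.8]
opening: 0.0111
```

```bash
python3 look.py a3 .082 .069
```

```text
t 9.35 grip [0.6123 0.1858 0.1256] F [-0.3  0.1 -1. ] x [ 0.255  0.932 -0.259] y [ 0.965 -0.264  0.   ]
scene shank [426.8 241.9] tip [440.5 177.8] top tip [192.9 181.1]
crop origin 401 211
crop origin 167 151
```

View pics/a3.png

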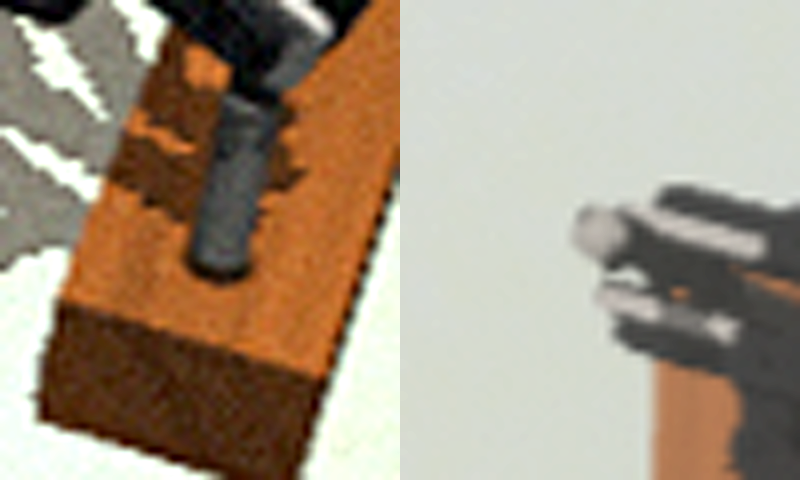

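The shank is at the mouth and centred sideways within about 0.5 mm. Lowering on, with a check on the force.

Request:
{"op": "step_arm", "data": {
  "commands": [
    [[0,0,0,0.01,0.015,0.05,255],[0,0,0,0.015,0,0.06,255],[0,0,0,0.015,0,0.06,255],[0,0,0,0.015,0,0.06,255],[0,0,0,0.015,0,0.06,255]]
  ]
}}

```text
t: 9.77
tcp_pos: [0.6175, 0.2032, 0.1083]
ee_rot: [-3.141, 0.262, 1.304]
ft_force: [0.8, 0.3, -1.6]
opening: 0.011
```

Request:
{"op": "step_arm", "data": {
  "commands": [
    [[0,0,0,0.02,0,0.08,255],[0,0,0,0.02,0,0.08,255],[0,0,0,0.02,0,0.08,255],[0,0,0,0.02,0,0.08,255],[0,0,0,0,0,0,255]]
  ]
}}

```text
t: 10.18
tcp_pos: [0.6174, 0.2029, 0.0946]
ee_rot: [-3.141, 0.262, 1.304]
ft_force: [-0.4, -0.5, -1.6]
opening: 0.0111
```

Request:
{"op": "step_arm", "data": {
  "commands": [
    [[0,0,0,0.01,0,0.03,255],[0,0,0,0.01,0,0.03,255],[0,0,0,0.01,0,0.03,255],[0,0,0,0,0,0,255],[0,0,0,0,0,0,255]]
  ]
}}

```text
t: 10.6
tcp_pos: [0.6175, 0.2032, 0.0917]
ee_rot: [-3.141, 0.262, 1.304]
ft_force: [-1.0, 0.2, -2.1]
opening: 0.0106
```

Request:
{"op": "step_arm", "data": {
  "commands": [
    [[0,0,0,0.01,0,0.03,255],[0,0,0,0.01,0,0.03,255],[0,0,0,0.01,0,0.03,255],[0,0,0,0,0,0,255],[0,0,0,0,0,0,255]]
  ]
}}

```text
t: 11.02
tcp_pos: [0.6175, 0.2034, 0.0877]
ee_rot: [-3.141, 0.262, 1.304]
ft_force: [-1.3, -0.1, -0.5]
opening: 0.0112
```

Request:
{"op": "step_arm", "data": {
  "commands": [
    [[0,0,0,0.01,0,0.02,255],[0,0,0,0,0,0.02,255],[0,0,0,0,0,0,255],[0,0,0,0,0,0,255],[0,0,0,0,0,0,255]]
  ]
}}

```text
t: 11.43
tcp_pos: [0.6175, 0.2034, 0.0863]
ee_rot: [-3.141, 0.262, 1.304]
ft_force: [-0.9, -0.3, -1.5]
opening: 0.0109
```

Request:
{"op": "step_arm", "data": {
  "commands": [
    [[0,0,0,0.01,0,0.02,255],[0,0,0,0,0,0.02,255],[0,0,0,0,0,0,255],[0,0,0,0,0,0,255],[0,0,0,0,0,0,255]]
  ]
}}

```text
t: 11.85
tcp_pos: [0.6176, 0.2038, 0.086]
ee_rot: [3.141, 0.26, 1.305]
ft_force: [-3.3, -1.0, 6.4]
opening: 0.011
```

Request:
{"op": "step_arm", "data": {
  "commands": [
    [[0,0,0,0.01,0,0.02,255],[0,0,0,0,0,0.02,255],[0,0,0,0,0,0,255],[0,0,0,0,0,0,255],[0,0,0,0,0,0,255]]
  ]
}}

```text
t: 12.27
tcp_pos: [0.6177, 0.2041, 0.0859]
ee_rot: [3.14, 0.258, 1.305]
ft_force: [-3.0, -2.7, 9.1]
opening: 0.0106
```

The force rose to 9 N at the expected home height. Opening partly and backing out.

Request:
{"op": "step_arm", "data": {
  "commands": [
    [[0,0,0,0,0,0,225],[0,0,0,0,0,0,190],[0,0,0,0,0,0,170],[0,0,0,0,0,0,160],[0,0,0,0,0,0,160]]
  ]
}}

```text
t: 12.68
tcp_pos: [0.6179, 0.2029, 0.0822]
ee_rot: [-3.141, 0.263, 1.303]
ft_force: [-0.8, 0.1, 0.3]
opening: 0.0322
```

Request:
{"op": "step_arm", "data": {
  "commands": [
    [[0,0,0,-0.2,0,0,160],[0,0,0,-0.5,0,0,160],[0,0,0,-0.7,0,0,160],[0,0,0,-0.7,0,0,160],[0,0,0,-0.7,0,-0.2,160]]
  ]
}}

```text
t: 13.1
tcp_pos: [0.5889, 0.099, 0.1184]
ee_rot: [-3.14, 0.263, 1.304]
ft_force: [0.3, -0.2, -0.8]
opening: 0.0319
```

Request:
{"op": "step_arm", "data": {
  "commands": [
    [[0,0,0,-0.8,0,-0.5,160],[0,0,0,-0.8,0,-0.5,160],[0,0,0,-0.8,0,-0.5,160],[0,0,0,-0.8,0,-0.5,100],[0,0,0,-0.8,0,-0.3,60]]
  ]
}}

```text
t: 13.52
tcp_pos: [0.5544, -0.0262, 0.2525]
ee_rot: [3.14, 0.262, 1.304]
ft_force: [0.9, -0.1, 0.0]
opening: 0.0549
```

```bash
python3 look.py b1 .082 .069; python3 - <<'E'
from h import *
t=cv2.imread("pics/b1t.png");s=cv2.imread("pics/b1s.png")
f=lambda i:cv2.convertScaleAbs(cv2.resize(i,(400,500),interpolation=cv2.INTER_CUBIC),alpha=1.6)
cv2.imwrite("pics/b1w.png",np.hstack([f(t[150:300,170:290]),f(s[130:280,380:500])]))
E
python3 d.py .5481 -.1840 .20 -15 75
```

```text
t 13.6167 grip [ 0.5522 -0.0493  0.257 ] F [ 1.1 -1.  -0.5] x [ 0.264  0.928 -0.263] y [ 0.962 -0.272  0.005]
scene shank [326.4 135.1] tip [327.7  60.4] top tip [344.3 215.4]
crop origin 301 105
crop origin 319 185
turn units [ 0.008  0.04  -0.14 ]
t 13.6167 tcp [ 0.557 -0.032  0.252] x [ 0.264  0.928 -0.263] y [ 0.962 -0.272  0.005] q [ 1.412  1.112 -1.163  1.822 -0.362  1.015  0.401] F [ 1.08  -1.016 -0.464] open 0.06522671984965861
shift units [-3.253  0.812  2.238]
```

View pics/b1w.png

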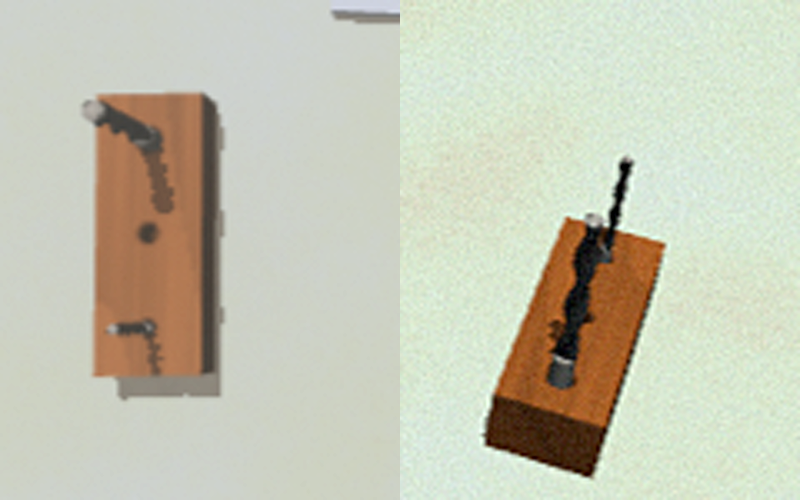

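The thick drill stands in the large hole and the standing 7 mm drill is untouched. Turning the tool back down and going to the thin drill.

Request:
{"op": "step_arm", "data": {
  "commands": [
    [[0,-0.8,0,0,0,0,0],[0,-0.9,0,0,0,0,0],[0,-0.9,0,0,0,0,0],[0,-0.9,0,0,0,0,0],[0,-0.9,0,0,0,0,0]]
  ]
}}

```text
t: 14.03
tcp_pos: [0.5548, -0.0256, 0.2496]
ee_rot: [-3.141, 0.727, 1.303]
ft_force: [-0.0, 0.1, -0.1]
opening: 0.0854
```

Request:
{"op": "step_arm", "data": {
  "commands": [
    [[0,-0.9,0,0,0,0,0],[0,-0.9,0,0,0,0,0],[0,-0.9,0,0,0,0,0],[0,-0.9,0,0,0,0,0],[0,-0.9,0,0,0,0,0]]
  ]
}}

```text
t: 14.45
tcp_pos: [0.5548, -0.0255, 0.2502]
ee_rot: [3.139, 1.199, 1.301]
ft_force: [0.4, 0.4, -0.3]
opening: 0.0851
```

Request:
{"op": "step_arm", "data": {
  "commands": [
    [[0,-0.9,0,0,0,0,0],[0,-0.9,0,0,0,0,0],[0,-0.9,0,0,0,0,0],[0,-0.9,0,0,0,0,0],[0,0,0,0,0,0,0]]
  ]
}}

```text
t: 14.87
tcp_pos: [0.5553, -0.0184, 0.2508]
ee_rot: [0.816, 1.569, -1.011]
ft_force: [0.2, 1.4, 0.6]
opening: 0.0853
```

```bash
python3 d.py .550 -.1762 .12 -15 0; python3 - <<'E'
from h import *
print(proj("top",[.6138,.1888,.161]),proj("scene",[.6138,.1888,.161]))
E
```

```text
turn units [ 0.059  0.012 -0.013]
t 14.8667 tcp [ 0.555 -0.018  0.251] x [ 0.001 -0.002 -1.   ] y [ 0.967 -0.253  0.001] q [ 0.638  0.388 -0.824  1.762  0.314  1.128 -0.541] F [0.184 1.387 0.594] open 0.08533333405882491
shift units [3.276 0.865 3.847]
[197.06483856 183.08600685] [438.65402369 194.42596003]
```

Request:
{"op": "step_arm", "data": {
  "commands": [
    [[0,0,0,0.3,0.1,0.5,0],[0,0,0,0.3,0.1,0.5,0],[0,0,0,0.4,0.1,0.5,0],[0,0,0,0.4,0.1,0.5,0],[0,0,0,0.4,0.1,0.5,0]]
  ]
}}

```text
t: 15.28
tcp_pos: [0.5468, -0.1288, 0.1764]
ee_rot: [-2.578, 1.568, 1.867]
ft_force: [0.7, 0.4, -0.4]
opening: 0.0855
```

Request:
{"op": "step_arm", "data": {
  "commands": [
    [[0,0,0,0.4,0.1,0.5,0],[0,0,0,0.4,0.1,0.4,0],[0,0,0,0.4,0.1,0.3,0],[0,0,0,0.3,0,0,0],[0,0,0,0,0,0,0]]
  ]
}}

```text
t: 15.7
tcp_pos: [0.5439, -0.1772, 0.1146]
ee_rot: [-1.934, 1.565, 2.508]
ft_force: [-1.9, -0.5, -0.4]
opening: 0.0854
```

Request:
{"op": "step_arm", "data": {
  "commands": [
    [[0,0,0,0,0,0,0],[0,0,0,0,0,0,0],[0,0,0,0,0,0,0],[0,0,0,0,0,0,0],[0,0,0,0,0,0,0]]
  ]
}}

```text
t: 16.12
tcp_pos: [0.5477, -0.1758, 0.1189]
ee_rot: [1.529, 1.569, -0.307]
ft_force: [-0.4, 0.0, 0.1]
opening: 0.0854
```

```bash
python3 d.py .550 -.1762 .029 -15 0
```

```text
turn units [-0.037  0.001 -0.014]
t 16.1167 tcp [ 0.548 -0.176  0.119] x [ 0.001 -0.    -1.   ] y [ 0.965 -0.263  0.001] q [ 0.793  0.57  -0.694  1.83   0.454  0.905 -0.375] F [-0.433  0.032  0.06 ] open 0.08542715164675196
shift units [ 2.248  0.055 -0.005]
```

Request:
{"op": "step_arm", "data": {
  "commands": [
    [[0,0,0,0.5,0.05,0,0],[0,0,0,0.5,0,0,0],[0,0,0,0.5,0,0,0],[0,0,0,0.5,0,0,0],[0,0,0,0.25,0,0,0]]
  ],
  "grip_force": 30
}}

```text
t: 16.53
tcp_pos: [0.5479, -0.1764, 0.0263]
ee_rot: [-1.572, 1.569, 2.874]
ft_force: [-0.8, -0.8, 0.8]
opening: 0.0856
```

Request:
{"op": "step_arm", "data": {
  "commands": [
    [[0,0,0,0,0,0,150],[0,0,0,0,0,0,180],[0,0,0,0,0,0,190],[0,0,0,0,0,0,200],[0,0,0,0,0,0,210]]
  ]
}}

```text
t: 16.95
tcp_pos: [0.5499, -0.1772, 0.0293]
ee_rot: [1.451, 1.569, -0.386]
ft_force: [0.7, -0.4, 0.2]
opening: 0.0254
```

Request:
{"op": "step_arm", "data": {
  "commands": [
    [[0,0,0,0,0,0,230],[0,0,0,0,0,0,245],[0,0,0,0,0,0,255],[0,0,0,0,0,0,255],[0,0,0,0,0,0,255]]
  ]
}}

```text
t: 17.37
tcp_pos: [0.5488, -0.177, 0.0287]
ee_rot: [-0.314, 1.57, -2.152]
ft_force: [-2.8, 0.6, 5.0]
opening: 0.0075
```

Request:
{"op": "step_arm", "data": {
  "commands": [
    [[0,0,0,0,0,0,255],[0,0,0,0,0,0,255],[0,0,0,0,0,0,255],[0,0,0,0,0,0,255],[0,0,0,0,0,0,255]]
  ],
  "grip_force": 50
}}

```text
t: 17.78
tcp_pos: [0.5487, -0.177, 0.0288]
ee_rot: [-0.361, 1.57, -2.199]
ft_force: [-3.6, 0.9, 6.7]
opening: 0.0072
```

Opening 7.5 mm at 30 N, so this is the 9 mm drill. Lifting and tipping it up.

Request:
{"op": "step_arm", "data": {
  "commands": [
    [[0,0,0,-0.2,0,-0.03,255],[0,0,0,-0.5,0,-0.05,255],[0,0,0,-0.9,0,0,255],[0,0,0,-0.9,0,0,255],[0,0,0,-0.9,0,0,255]]
  ]
}}

```text
t: 18.2
tcp_pos: [0.5495, -0.1732, 0.1656]
ee_rot: [-2.503, 1.57, 1.944]
ft_force: [-0.2, -1.1, -0.9]
opening: 0.0072
```

Request:
{"op": "step_arm", "data": {
  "commands": [
    [[0,0.5,0,-0.5,0,0,255],[0,0.8,0,-0.4,0,0,255],[0,0.9,0,-0.3,0,0,255],[0,0.9,0,0,0,0,255],[0,0.9,0,0,0,0,255]]
  ]
}}

```text
t: 18.62
tcp_pos: [0.5504, -0.1771, 0.2145]
ee_rot: [3.129, 1.15, 1.292]
ft_force: [-1.0, 0.0, -1.8]
opening: 0.0074
```

Request:
{"op": "step_arm", "data": {
  "commands": [
    [[0,0.9,0,0,0,0,255],[0,0.9,0,0,0,0,255],[0,0.9,0,0,0,0,255],[0,0.9,0,0,0,0,255],[0,0.9,0,0,0,0,255]]
  ]
}}

```text
t: 19.03
tcp_pos: [0.5495, -0.1777, 0.2127]
ee_rot: [3.139, 0.678, 1.3]
ft_force: [-0.5, -0.1, -0.9]
opening: 0.0074
```

Request:
{"op": "step_arm", "data": {
  "commands": [
    [[0,0.9,0,0,0,0,255],[0,0.9,0,0,0,0,255],[0,0.9,0,0,0,0,255],[0,0.9,0,0,0,0,255],[0,0.4,0,0,0,0,255]]
  ]
}}

```text
t: 19.45
tcp_pos: [0.5484, -0.1784, 0.2091]
ee_rot: [-3.139, 0.257, 1.301]
ft_force: [-0.1, -0.8, -1.4]
opening: 0.0071
```

```bash
python3 d.py .5625 .201 .205 -15 75
```

```text
turn units [-0.047 -0.043 -0.076]
t 19.45 tcp [ 0.548 -0.178  0.209] x [ 0.258  0.932 -0.254] y [ 0.964 -0.267 -0.003] q [ 1.439  1.198 -1.037  1.555 -0.281  1.3    0.441] F [-0.096 -0.76  -1.446] open 0.007066783878247807
shift units [ 8.957 -2.197 -2.245]
```

Request:
{"op": "step_arm", "data": {
  "commands": [
    [[0,0,0,0.4,-0.1,-0.1,255],[0,0,0,0.7,-0.17,-0.17,255],[0,0,0,0.7,-0.17,-0.18,255],[0,0,0,0.7,-0.17,-0.17,255],[0,0,0,0.7,-0.17,-0.18,255]]
  ]
}}

```text
t: 19.87
tcp_pos: [0.5541, -0.0403, 0.2095]
ee_rot: [3.141, 0.263, 1.302]
ft_force: [1.3, 0.4, -0.5]
opening: 0.0071
```

Request:
{"op": "step_arm", "data": {
  "commands": [
    [[0,0,0,0.7,-0.17,-0.18,255],[0,0,0,0.7,-0.17,-0.17,255],[0,0,0,0.7,-0.17,-0.18,255],[0,0,0,0.7,-0.17,-0.17,255],[0,0,0,0.7,-0.17,-0.18,255]]
  ]
}}

```text
t: 20.28
tcp_pos: [0.5596, 0.1079, 0.2073]
ee_rot: [3.14, 0.263, 1.302]
ft_force: [1.2, 0.8, -0.1]
opening: 0.0074
```

Request:
{"op": "step_arm", "data": {
  "commands": [
    [[0,0,0,0.7,-0.17,-0.18,255],[0,0,0,0.7,-0.17,-0.17,255],[0,0,0,0.5,-0.15,-0.15,255],[0,0,0,0.2,-0.07,-0.07,255],[0,0,0,0,0,0,255]]
  ]
}}

```text
t: 20.7
tcp_pos: [0.559, 0.1997, 0.2084]
ee_rot: [3.141, 0.261, 1.308]
ft_force: [-1.0, 0.1, -0.8]
opening: 0.007
```

Request:
{"op": "step_arm", "data": {
  "commands": [
    [[0,0,0,0.1,0,0.3,255],[0,0,0,0.1,0,0.4,255],[0,0,0,0.1,0,0.4,255],[0,0,0,0.1,0,0.3,255],[0,0,0,0,0,0,255]]
  ]
}}

```text
t: 21.12
tcp_pos: [0.5615, 0.196, 0.1455]
ee_rot: [-3.138, 0.264, 1.301]
ft_force: [-0.2, -0.1, -0.3]
opening: 0.007
```

Request:
{"op": "step_arm", "data": {
  "commands": [
    [[0,0,0,0,0,0,255],[0,0,0,0,0,0,255],[0,0,0,0,0,0,255],[0,0,0,0,0,0,255],[0,0,0,0,0,0,255]]
  ]
}}

```text
t: 21.53
tcp_pos: [0.5609, 0.1982, 0.1501]
ee_rot: [3.14, 0.262, 1.304]
ft_force: [0.4, 0.1, -1.2]
opening: 0.0073
```

```bash
python3 look.py e1 .080 .045;python3 d.py .563 .202 .14 -15 75
```

```text
t 21.6333 grip [0.5559 0.1806 0.1548] F [ 0.8 -0.3 -0.5] x [ 0.255  0.932 -0.259] y [ 0.965 -0.263  0.001]
scene shank [434.8 210.2] tip [446.5 156.4] top tip [193.6 216. ]
crop origin 409 180
crop origin 168 186
turn units [-0.005  0.002 -0.046]
t 21.6333 tcp [0.561 0.198 0.15 ] x [ 0.255  0.932 -0.259] y [ 0.965 -0.263  0.001] q [ 1.123  1.326 -1.157  2.044 -0.427  0.465  0.549] F [ 0.835 -0.264 -0.514] open 0.007204131580407693
shift units [0.164 0.029 0.211]
```

View pics/e1.png

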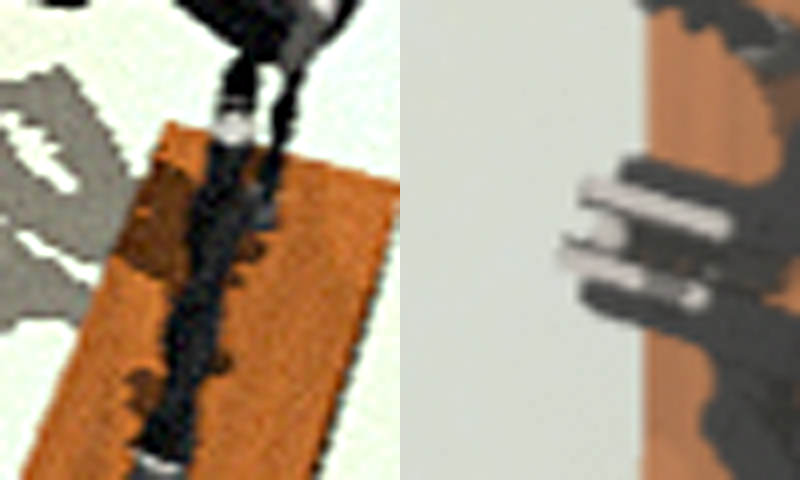

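The thick drill hides most of the thin drill's shank in the scene. The top view puts the thin drill's point at about (193.6,215.0), against a predicted (193.6,216.0), so the grip is within about 1.5 mm of plan. Correcting and lowering to just above the mouth.

Request:
{"op": "step_arm", "data": {
  "commands": [
    [[0,0,0,0.08,0.01,-0.02,255],[0,0,0,0.07,0,-0.02,255],[0,0,0,0.06,0,0.2,255],[0,0,0,0.06,0,0.25,255],[0,0,0,0.05,0,0.2,255]]
  ]
}}

```text
t: 22.05
tcp_pos: [0.5625, 0.204, 0.1209]
ee_rot: [-3.141, 0.263, 1.304]
ft_force: [-0.9, -0.4, -1.0]
opening: 0.007
```

Request:
{"op": "step_arm", "data": {
  "commands": [
    [[0,0,0,0,0,0,255],[0,0,0,0,0,0,255],[0,0,0,0,0,0,255],[0,0,0,0,0,0,255],[0,0,0,0,0,0,255]]
  ]
}}

```text
t: 22.47
tcp_pos: [0.5627, 0.2041, 0.123]
ee_rot: [3.141, 0.262, 1.304]
ft_force: [-0.5, -0.1, -0.4]
opening: 0.0073
```

```bash
python3 look.py e2 .080 .045;python3 d.py .563 .204 .12 -15 75
```

```text
t 22.5667 grip [0.5579 0.1863 0.1278] F [ 0.7  0.6 -0.7] x [ 0.255  0.932 -0.259] y [ 0.965 -0.264  0.001]
scene shank [435.2 222.1] tip [446.7 170.4] top tip [195.  215.8]
crop origin 410 192
crop origin 169 185
turn units [-0.007  0.    -0.048]
t 22.5667 tcp [0.563 0.204 0.123] x [ 0.255  0.932 -0.259] y [ 0.965 -0.264  0.001] q [ 1.103  1.377 -1.129  2.028 -0.41   0.446  0.579] F [ 0.674  0.587 -0.746] open 0.007094788331838078
shift units [0.021 0.006 0.07 ]
```

View pics/e2.png

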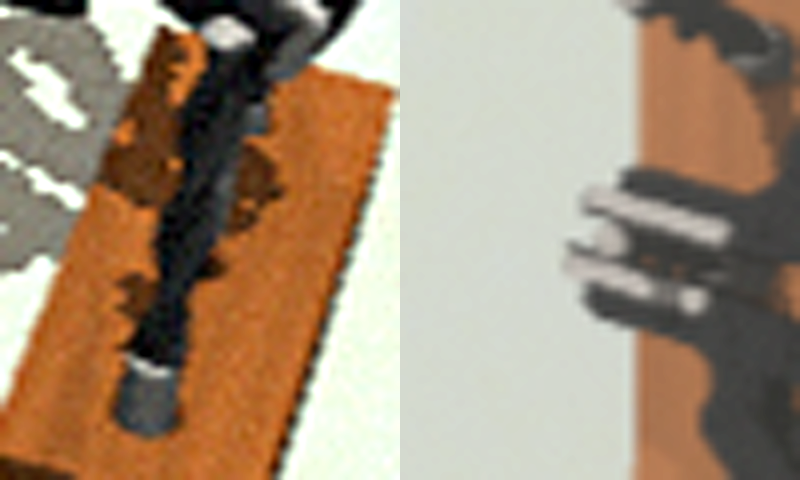

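Right crop: the point is at about (195.2,214.8), predicted (195.0,215.8). The visible right edge of the shank at (222,240) in the left crop agrees with it being centred over the hole. Lowering with a force check.

Request:
{"op": "step_arm", "data": {
  "commands": [
    [[0,0,0,0.01,0.01,0.05,255],[0,0,0,0.015,0,0.06,255],[0,0,0,0.015,0,0.06,255],[0,0,0,0.015,0,0.06,255],[0,0,0,0,0,0,255]]
  ]
}}

```text
t: 22.98
tcp_pos: [0.5629, 0.2036, 0.1124]
ee_rot: [-3.141, 0.262, 1.304]
ft_force: [-0.2, -0.2, -1.0]
opening: 0.0072
```

Request:
{"op": "step_arm", "data": {
  "commands": [
    [[0,0,0,0.01,0,0.03,255],[0,0,0,0.01,0,0.03,255],[0,0,0,0.01,0,0.03,255],[0,0,0,0,0,0,255],[0,0,0,0,0,0,255]]
  ]
}}

```text
t: 23.4
tcp_pos: [0.563, 0.204, 0.1094]
ee_rot: [-3.142, 0.262, 1.304]
ft_force: [-0.4, 0.5, 0.0]
opening: 0.0072
```

Request:
{"op": "step_arm", "data": {
  "commands": [
    [[0,0,0,0.015,0,0.06,255],[0,0,0,0.015,0,0.06,255],[0,0,0,0.015,0,0.06,255],[0,0,0,0.015,0,0.06,255],[0,0,0,0,0,0,255]]
  ]
}}

```text
t: 23.82
tcp_pos: [0.5629, 0.2037, 0.0988]
ee_rot: [-3.141, 0.262, 1.304]
ft_force: [-0.2, -0.4, -0.5]
opening: 0.0074
```

Request:
{"op": "step_arm", "data": {
  "commands": [
    [[0,0,0,0.015,0,0.06,255],[0,0,0,0.015,0,0.06,255],[0,0,0,0.015,0,0.06,255],[0,0,0,0,0,0,255],[0,0,0,0,0,0,255]]
  ]
}}

```text
t: 24.23
tcp_pos: [0.5629, 0.2036, 0.0919]
ee_rot: [-3.141, 0.262, 1.304]
ft_force: [0.8, -1.4, -0.9]
opening: 0.0071
```

Request:
{"op": "step_arm", "data": {
  "commands": [
    [[0,0,0,0.01,0,0.03,255],[0,0,0,0.01,0,0.03,255],[0,0,0,0,0,0,255],[0,0,0,0,0,0,255],[0,0,0,0,0,0,255]]
  ]
}}

```text
t: 24.65
tcp_pos: [0.563, 0.2037, 0.0895]
ee_rot: [3.142, 0.262, 1.304]
ft_force: [0.6, -0.2, -0.4]
opening: 0.007
```

Estimated shank end is at z = 14 mm; about 4 mm to go.

Request:
{"op": "step_arm", "data": {
  "commands": [
    [[0,0,0,0.01,0,0.03,255],[0,0,0,0.01,0,0.03,255],[0,0,0,0,0,0,255],[0,0,0,0,0,0,255],[0,0,0,0,0,0,255]]
  ]
}}

```text
t: 25.07
tcp_pos: [0.5631, 0.2039, 0.087]
ee_rot: [-3.142, 0.262, 1.304]
ft_force: [-0.3, -0.3, -0.4]
opening: 0.0073
```

Request:
{"op": "step_arm", "data": {
  "commands": [
    [[0,0,0,0.01,0,0.03,255],[0,0,0,0,0,0.02,255],[0,0,0,0,0,0,255],[0,0,0,0,0,0,255],[0,0,0,0,0,0,255]]
  ]
}}

```text
t: 25.48
tcp_pos: [0.563, 0.2038, 0.085]
ee_rot: [3.142, 0.262, 1.304]
ft_force: [-0.2, 0.5, -0.9]
opening: 0.0071
```

Request:
{"op": "step_arm", "data": {
  "commands": [
    [[0,0,0,0.01,0,0.02,255],[0,0,0,0,0,0.01,255],[0,0,0,0,0,0,255],[0,0,0,0,0,0,255],[0,0,0,0,0,0,255]]
  ]
}}

```text
t: 25.9
tcp_pos: [0.563, 0.2039, 0.0837]
ee_rot: [-3.142, 0.262, 1.304]
ft_force: [0.8, -0.4, -0.8]
opening: 0.0068
```

Request:
{"op": "step_arm", "data": {
  "commands": [
    [[0,0,0,0.01,0,0.03,255],[0,0,0,0,0,0.01,255],[0,0,0,0,0,0,255],[0,0,0,0,0,0,255],[0,0,0,0,0,0,255]]
  ]
}}

```text
t: 26.32
tcp_pos: [0.5631, 0.2041, 0.0829]
ee_rot: [3.141, 0.261, 1.304]
ft_force: [-0.2, -1.1, 5.2]
opening: 0.0071
```

Request:
{"op": "step_arm", "data": {
  "commands": [
    [[0,0,0,0.01,0,0.03,255],[0,0,0,0,0,0.01,255],[0,0,0,0,0,0,255],[0,0,0,0,0,0,255],[0,0,0,0,0,0,255]]
  ]
}}

```text
t: 26.73
tcp_pos: [0.5631, 0.2046, 0.0828]
ee_rot: [3.141, 0.259, 1.305]
ft_force: [-0.4, -1.9, 9.6]
opening: 0.0071
```

Bottomed with 9.6 N at the home height. Releasing modestly and backing out.

Request:
{"op": "step_arm", "data": {
  "commands": [
    [[0,0,0,0,0,0,225],[0,0,0,0,0,0,200],[0,0,0,0,0,0,180],[0,0,0,0,0,0,175],[0,0,0,0,0,0,175]]
  ]
}}

```text
t: 27.15
tcp_pos: [0.5629, 0.2036, 0.0798]
ee_rot: [-3.141, 0.263, 1.304]
ft_force: [-0.4, -0.6, -0.3]
opening: 0.0265
```

Request:
{"op": "step_arm", "data": {
  "commands": [
    [[0,0,0,-0.2,0,0,175],[0,0,0,-0.5,0,0,175],[0,0,0,-0.7,0,0,175],[0,0,0,-0.7,0,0,175],[0,0,0,-0.7,0,-0.2,175]]
  ]
}}

```text
t: 27.57
tcp_pos: [0.5343, 0.0995, 0.1161]
ee_rot: [-3.14, 0.263, 1.304]
ft_force: [2.0, 0.1, -0.1]
opening: 0.0269
```

Request:
{"op": "step_arm", "data": {
  "commands": [
    [[0,0,0,-0.8,0,-0.5,175],[0,0,0,-0.8,0,-0.5,175],[0,0,0,-0.8,0,-0.5,175],[0,0,0,-0.8,0,-0.3,175],[0,0,0,-0.4,0,-0.1,175]]
  ]
}}

```text
t: 27.98
tcp_pos: [0.5039, -0.0177, 0.2299]
ee_rot: [3.139, 0.265, 1.3]
ft_force: [0.3, -1.4, -1.4]
opening: 0.0267
```

Request:
{"op": "step_arm", "data": {
  "commands": [
    [[0,0,0,0,0,0,175],[0,0,0,0,0,0,175],[0,0,0,0,0,0,175],[0,0,0,0,0,0,175],[0,0,0,0,0,0,175]]
  ]
}}

```text
t: 28.4
tcp_pos: [0.5029, -0.0122, 0.2275]
ee_rot: [-3.14, 0.261, 1.307]
ft_force: [-0.4, 0.5, 0.6]
opening: 0.0264
```

```bash
python3 - <<'E'
from h import *
t=snapshot("top")[:,:,::-1]; s=snapshot("scene")[:,:,::-1]
f=lambda i,w:cv2.convertScaleAbs(cv2.resize(i,(w,500),interpolation=cv2.INTER_CUBIC),alpha=1.6)
cv2.imwrite("pics/z.png",np.hstack([f(t[90:290,170:330],400),f(s[130:280,380:500],400)]))
for p in([.6138,.1888,.161],[.559,.1867,.135]): print(proj("top",p).round(1),proj("scene",p).round(1))
print(status.read_state()['tcp_pos'],status.read_state()['t'])
E
```

```text
[197.1 183.1] [438.7 194.4]
[201.1 216.7] [443.1 187.5]
[ 0.50318188 -0.01250082  0.22759869] 28.5
```

View pics/z.png

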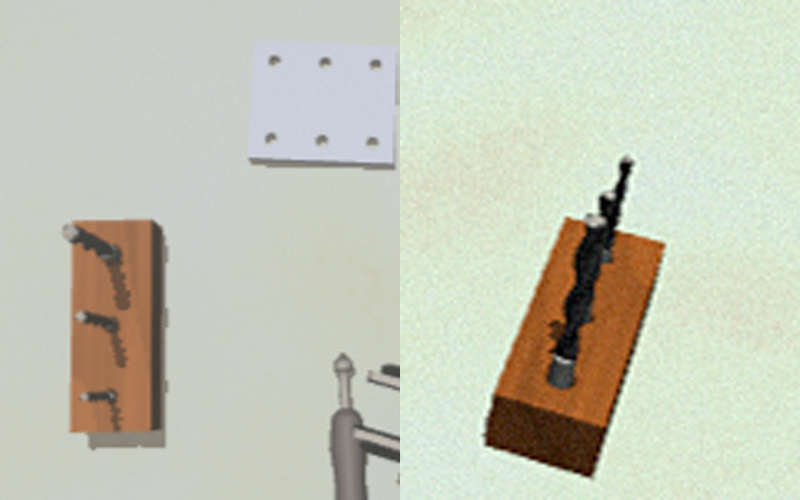

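All three drills stand upright. The 9 mm drill's point is at about (202.4,216.4) in the top view and (442,188.5) in the scene. Fully home it should be at (201.1,216.7) and (443.1,187.5), about 1 px away. The plate and countersink appear in place and the gripper is clear.

```bash
python3 -c "
from plant import job; print(job.finish_job())"
```

```text
the job is handed in; nothing more can be done
None
```

Both drills are back in the block, point up and fully home: the 13 mm in the large hole and the 9 mm in the small one. I handed the job in at about 28.5 s of the 72 s allowed.

- **Which drill was which:** the pinch readings were 12 mm and 7.5 mm at 30 N. Allowing for a firm grip reading 1 to 1.5 mm low, these are the 13 mm and 9 mm drills.
- **Insertion:** I lowered each drill into its hole before letting go. It went down without resistance until the force rose to 9–10 N at the hole bottom. The estimated shank end height there was about 8 to 9 mm, against 10 mm expected. That is within the error of where I gripped it.
- **Final pictures:** each drill's point was within about 1 to 2 pixels of its fully home position in both views. The 7 mm drill, the plate and the visible part of the countersink looked undisturbed. The gripper was clear of everything.
- **Small disagreements:** the 13 mm drill sat about 3 mm farther out in the fingers than planned, and I corrected for that from the pictures. It also hid the 9 mm drill's shank end in the scene view. I therefore aligned that drill from its point in the top view, its visible shank edge and the force reading.

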